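# Clamp the keypad phone in the spring-jaw holder

## Task

Take the old keypad phone (not the remote control or the flat smartphone) and lay it lengthwise and centred on the bed of the metal holder, between the two jaws, screen up. Then push the sprung jaw towards the phone until it catches in its holding notch and stays there by itself, so that the phone is held between the jaws.

Things in the scene. Friction and masses are not known exactly. Their poses are not given: they have to be found in the camera images.
- phone_center (a point): Centre (half-way up) of the loose keypad phone: grey plastic block 110 long (x), 48 wide (y), 20 mm high (z), about 0.11 kg, screen up; square display on its +x half, 3 x 4 small light keys on its -x half; either end may face either jaw. Not to be confused with a black remote control (165 x 44 x 20 mm) and a thin black smartphone (146 x 72 x 10 mm) nearby.
- bed_center (a point): Fixed metal holder: top of its bed, 12 mm above the table, middle of the open gap; lay the phone here, length along x. x: from sprung to fixed jaw, y: across, z: up. Bed 72 mm wide, sides open; jaws 50 wide. Fixed jaw's face at x=+70 mm, top 40 mm above table. Sprung jaw's face at x=-70 (back) or -44 (latched, gap 114 mm). Latch bracket, 47 mm high, at x -91 to -67, y 42 to 64 mm.
- jaw_tab (a point): Point to push: middle of the rear face of the upright steel tab on the sprung jaw, 48 mm above the table; moves with the jaw. Tab 36 mm wide (y), 10 mm thick (x), from 33 to 63 mm above the table; axes as the holder's, push along +x. Behind it (-x) all is free higher than 30 mm above the table.
- jaw (a joint): Travel of the sprung jaw along the holder's +x in m: 0 when back (its spring returns it there when let go), past 0.0255 the catch drops into the notch and holds it at 0.025 or more, 0.029 is the hard stop. The spring takes 3 N at the start and 6.5 N at the end.
Things that resemble listed ones, but are neither listed nor needed, are in the scene too. Of the things shaped like the part that bears bed_center, the aluminium one is meant.

How it is judged:
By the outcome, as a careful person would: the job done as asked, in the order asked, and still so for the second after the job is handed in, with the robot touching nothing.
It also fails if it takes over 51 s, if anything falls off the work surface, if the arm or the gripper's body presses on something with over 40 N, if the wrist force passes 120 N, or if a joint passes its speed limit or range.

## Robot

A 6-joint arm with a two-finger parallel gripper is mounted at the origin on the work surface. World frame = base frame: x ahead of the robot, y to its left, z up, the work surface at z = 0. Lengths are in m, angles in rad, forces in N, time in s.
With the tool pointing down it reaches from about 0.35 to 0.775 m from the base axis. Payload 5.5 kg.
Tool frame: the origin (TCP) lies midway between the tips of the shut fingers; the grasp point (between the pads) lies 19 mm behind it; z points along the fingers, y is the line along which they close (so a half turn about z gives the same grasp; the last joint's range is limited). The gripper opens to 85 mm and grips with 20 to 120 N. Pads are 22 mm wide; open, the fingers measure 114 mm over their backs; the gripper's body (76 mm by 85 mm) begins 54 mm behind the grasp point. The pads swing forward as they close: fully open they stand 13 mm farther back than shut.
Start: joints at [-1.327, 0.313, 0.046, 1.304, 0, 1.431], TCP at [0.215, -0.533, 0.231] pointing down, gripper open.
Joint ranges: [-2.76, 2.76], [-0.86, 1.69], [-1.03, 1.26], [-2.2, 2.34], [-1.47, 1.5], [-3.14, 3.14]. Speed limits (rad/s): [2.57, 2.57, 3.14, 3.14, 3.14, 3.14].

## Interface

Orientations are given as a unit quaternion [w, x, y, z].
In Python, from workcell import env gives the robot as it stands.
- The arm moves only by the tool move_arm, never from a script. Its argument "targets" is a list of rows, each a list of 3 entries, a list of its own where there are three numbers: the shift along the tool's x, y, z in mm, then the turn, a rotation vector about the tool's x, y, z in units of 10 degrees (1.0 is 10 degrees), then the closure, from -1 (fully open) to 1 (shut). In form: [[[dx, dy, dz], [ax, ay, az], gripper], ...]. A call has 1 to 5 rows; each row is the pose to reach, as a shift and turn from the pose commanded when the call began, along the tool's axes at that moment; what a row does not reach only later rows make up. A row lasts 1/8 s, in which the tool goes at most 62.5 mm and 10.7 degrees, less where a joint would pass 70% of its speed; a pose out of reach is approached as far as the arm can. A call with a gripper value outside its range is refused whole. The fingers move at their own pace and stop on an object; "squeeze" is the grip in N (left out, the last holds). Time passes only in rows, so rows that repeat a pose let the fingers close. It gives the time, the measured TCP pose, the force, the opening and the grip force at its end, in the units of the state.
- env.get_state(): the state, without advancing time (a new reading comes with each control period).
- env.read_camera(name): name is "scene" or "side" or "wrist"; returns a dict with "pixels" (400x640x3 uint8, red, green, blue), "fovy" (degrees; the focal length in pixels is half the picture's height over the tangent of half this angle, whatever the lens; pixels are square), "cx", "cy" (the principal point, pixels), "extrinsics" (4x4, takes a point from world to camera coordinates); the wrist camera has in their place "mount" (4x4, takes a point from camera to tool coordinates, whose origin is the TCP and whose axes are the flange's). Camera axes: x right, y up, looking along -z (the intrinsics and any distortion apply to the point x, -y, -z); pixel columns grow to the right and rows downward; lengths in m; the calibration is good to about 2 mm. The wrist camera is an equidistant fisheye: a pixel r from the principal point sees the ray r / f radians off the axis. A picture is of the moment at which its call begins: read the wrist's pose just before it. There is no depth.
- env.hand_in(): hands the job in; it is judged then, once.
Trained networks look in a picture, given as the dict that the camera call returned (one of the last four; its "shot" number tells which), for a name from the list of things; names that differ only in an ending like _2 or _b are one class to them, and where a whole thing is asked for, a point or a joint stands for the part that bears it (a point fixed in the world has none). Each returns a list of dicts, best first, with "confidence" (0 to 1); they miss things now and then, are a little off and sometimes report something else, mostly with a low value. They report only what shows in the picture. A call takes as long as a camera call. They do not tell look-alikes from the thing itself.
- env.spot_in(thing, picture): "centre" ([x, y, z] in m, in world coordinates, good to about 4 mm: the middle of the surface that is visible of it).
- env.regions_of(thing, picture): "mask" (400x640 bool, what is visible of it).
- env.landmark_of(thing, picture): "centre" ([x, y, z] in m, in world coordinates, good to about 4 mm: a listed point, or the origin of a listed thing).
The state is a dict: "clock": time; "joint_pos": joint angles; "qvel": joint speeds; "tau": joint torques, N m; "tcp_pos": TCP position; "orientation": TCP orientation; "wrist_force": force on the tool from outside, world axes, zero at the start; "ft_torque": the same for the moment, N m; "finger_gap": finger opening in m; "grip_force": force on a finger pad.
Only numpy, scipy, OpenCV 4.12 (cv2) and the standard library are available. Lean on these libraries where they do the work, as an engineer would, in place of code of your own. Each camera call takes 0.05 s, during which the arm holds its last target. There are 200 camera calls.

## Working session

There is one attempt and no reset: what is moved stays moved. The work goes in short steps, Python scripts to look and compute and a tool call to move; the robot and the scene stay as the last step left them, time stands still between calls to the robot, and variables do not carry over. Pictures are saved under pics/ and viewed, at most 12 in all, crops included, and the job is handed in when it is done.

Besides the shell and the picture viewer there is one more tool, called after "Emit:" by a JSON object that holds its "api" and its "payload". move_arm: Moves the arm, as the interface text tells. Its arguments: {"type":"object","properties":{"targets":{"type":"array","items":{"type":"array"}},"squeeze":{"type":"number"}},"required":["targets"]}

```bash
mkdir -p pics; cat > h.py <<'E'
from workcell import env
import numpy as np, cv2
from scipy.spatial.transform import Rotation as R
def save(p,n): cv2.imwrite('pics/'+n,p["pixels"][:,:,::-1])
def quat(s): q=s["orientation"]; return R.from_quat([q[1],q[2],q[3],q[0]])
E
python3 - <<'E'
from h import *
s=env.get_state(); print({k:np.round(v,3).tolist() for k,v in s.items()})
for c in ("scene","side"):
    p=env.read_camera(c); save(p,c+'0.png')
    print(c,p["fovy"],p["cx"],p["cy"])
    for t in ("phone_center","bed_center","jaw_tab"):
        for f in (env.landmark_of,env.spot_in):
            try: print(t,f.__name__,[(np.round(d["centre"],4).tolist(),round(d["confidence"],2)) for d in f(t,p)])
            except Exception as e: print(t,f.__name__,e)
E
```

```text
{'clock': 0.0, 'joint_pos': [-1.327, 0.314, 0.045, 1.304, 0.0, 1.431], 'qvel': [0.0, -0.001, 0.001, 0.001, -0.001, -0.001], 'tau': [0.001, -48.063, 29.853, 0.02, -0.0, 0.0], 'tcp_pos': [0.215, -0.533, 0.23], 'orientation': [-0.001, 0.982, 0.191, -0.0], 'wrist_force': [-0.056, -1.249, -0.206], 'ft_torque': [-0.025, -0.007, 0.04], 'grip_force': 0.0, 'finger_gap': 0.085}
scene 53.114789009902964 313.4810864066875 203.71099342277415
phone_center call [([0.5192, 0.2666, 0.0077], 0.88)]
phone_center call []
bed_center call [([0.5347, -0.22, 0.0112], 0.81), ([0.2602, -0.5298, 0.0129], 0.8)]
bed_center call [([0.6069, -0.2069, 0.0132], 0.88), ([0.3386, -0.5198, 0.0144], 0.81)]
jaw_tab call [([0.6109, -0.1864, 0.0482], 0.84), ([0.341, -0.5114, 0.0517], 0.64)]
jaw_tab call [([0.6132, -0.1962, 0.0294], 0.83), ([0.342, -0.5173, 0.0322], 0.7)]
side 48.92292162790047 321.3814071822581 193.32041837103156
phone_center call [([0.5163, 0.2645, 0.0145], 0.9)]
phone_center call [([0.5141, 0.2704, 0.0244], 0.68)]
bed_center call [([0.2592, -0.5279, 0.0137], 0.97), ([0.5279, -0.2195, 0.0109], 0.88)]
bed_center call [([0.5609, -0.2116, 0.0129], 0.95), ([0.3067, -0.5168, 0.0135], 0.67)]
jaw_tab call [([0.6078, -0.1911, 0.0455], 0.68), ([0.3409, -0.5084, 0.0439], 0.54)]
jaw_tab call [([0.6064, -0.1923, 0.0244], 0.54)]
```

View pics/scene0.png

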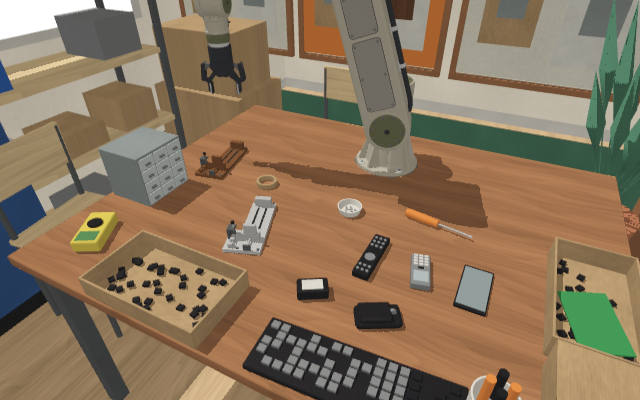

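View pics/side0.png

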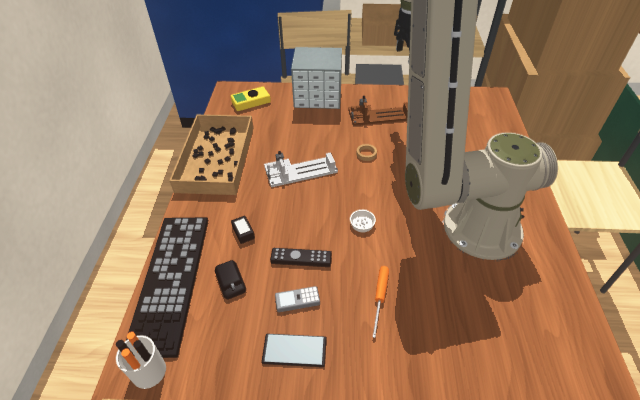

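Scene shows the aluminium holder at about (252,225) with the sprung jaw at (232,235), away from the robot. The wooden look-alike is at (222,160). The keypad phone is at (421,271), display towards +x world, between the remote (371,257) and the smartphone (474,290). The side view agrees, with the phone at (297,299) and the holder at (300,168).

```bash
cat >> h.py <<'E'
def plan(xyz,xdir_deg=None):
    "shift (mm) / turn (10 deg) in tool axes; xdir_deg: world heading wanted for tool x (tool down), mod 180"
    s=env.get_state(); q=quat(s); d=q.inv().apply(np.array(xyz)-s["tcp_pos"])*1000
    out=[np.round(d,1).tolist()]
    if xdir_deg is not None:
        for a in (xdir_deg,xdir_deg+180):
            c,n=np.cos(np.radians(a)),np.sin(np.radians(a))
            T=R.from_matrix(np.array([[c,n,0],[n,-c,0],[0,0,-1]]).T)
            out.append((np.round(np.degrees((q.inv()*T).as_rotvec())/10,3).tolist()))
    x=q.apply([1,0,0]); print("heading",round(np.degrees(np.arctan2(x[1],x[0])),1),"j6",round(s["joint_pos"][5],2)); return out
def wpix(p,s,uv,z):
    "wrist pixels -> world points on plane z"
    f=200/np.tan(np.radians(p["fovy"])/2); uv=np.atleast_2d(uv).astype(float)
    d=(uv-[p["cx"],p["cy"]])/f; th=np.linalg.norm(d,axis=1,keepdims=True)
    r=np.hstack([d/np.maximum(th,1e-9)*np.sin(th)*[1,-1],-np.cos(th)])
    M=np.array(p["mount"]); q=quat(s)
    o=q.apply(M[:3,3])+s["tcp_pos"]; v=q.apply(r@M[:3,:3].T)
    return o+v*((z-o[2])/v[:,2:3])
E
python3 - <<'E'
from h import *
print(plan([0.52,-0.22,0.25],22), plan([0.50,-0.2,0.25],-158))
p=env.read_camera("wrist"); print(np.round(p["mount"],3),p["fovy"])
# phone direction / holder direction from masks in scene+side
for c in ("scene","side"):
    p=env.read_camera(c); E=np.array(p["extrinsics"]); f=200/np.tan(np.radians(p["fovy"])/2)
    for t,z in (("phone_center",.02),):
        for r in env.regions_of(t,p)[:3]:
            n,l=cv2.findContours(r["mask"].astype(np.uint8),0,2); k=max(n,key=cv2.contourArea)[:,0].astype(float)
            rr=np.c_[(k[:,0]-p["cx"])/f,-(k[:,1]-p["cy"])/f,-np.ones(len(k))]@E[:3,:3]
            o=-E[:3,:3].T@E[:3,3]; P=o+rr*((z-o[2])/rr[:,2:3])
            print(c,t,r["confidence"],r["mask"].sum(),[np.round(x,1) for x in cv2.minAreaRect((P[:,:2]*1000).astype(np.float32))])
E
```

```text
heading 22.0 j6 1.43
heading 22.0 j6 1.43
[[399.8, -176.4, -18.7], [0.001, 0.0, -0.001], [0.0, -0.002, 17.999]] [[388.8, -202.4, -18.7], [0.0, -0.002, 17.999], [0.001, 0.0, -0.001]]
[[ 0.001  0.964  0.266  0.068]
 [ 1.    -0.    -0.002 -0.   ]
 [-0.002  0.266 -0.964 -0.141]
 [ 0.     0.     0.     1.   ]] 65.70646984690485
scene phone_center 0.65 679 [array([526.9, 265.5]), array([123.2,  48.3]), np.float64(13.6)]
side phone_center 0.62 772 [array([518. , 269.8]), array([107.6,  53.8]), np.float64(13.2)]
```

Emit:
{"api": "move_arm", "payload": {"targets": [[[50,-22,-3],[0,0,0],-1],[[100,-44,-5],[0,0,0],-1],[[150,-66,-8],[0,0,0],-1],[[200,-88,-10],[0,0,0],-1]]}}

```text
clock: 1.45
tcp_pos: [0.3689, -0.3756, 0.2416]
orientation: [0.0, 0.982, 0.191, 0.0]
wrist_force: [1.5, -0.9, -0.2]
finger_gap: 0.0853
grip_force: 0.0
```

Emit:
{"api": "move_arm", "payload": {"targets": [[[50,-22,-3],[0,0,0],-1],[[100,-44,-5],[0,0,0],-1],[[150,-66,-8],[0,0,0],-1],[[190,-88,-10],[0,0,0],-1],[[190,-88,-10],[0,0,0],-1]]}}

```text
clock: 2.08
tcp_pos: [0.5127, -0.2215, 0.2514]
orientation: [0.0, 0.981, 0.193, 0.0]
wrist_force: [-0.5, 0.7, -0.6]
finger_gap: 0.0852
grip_force: 0.0
```

```bash
cat > look.py <<'E'
from h import *
import sys
def look(things,name):
    s=env.get_state(); p=env.read_camera("wrist"); save(p,name)
    print("t",s["clock"],"tcp",np.round(s["tcp_pos"],4))
    for t in things:
        for r in env.landmark_of(t,p): print(t,np.round(r["centre"],4),round(r["confidence"],2))
    return s,p
E
python3 - <<'E'
from look import *
s,p=look(("bed_center","jaw_tab"),"w1.png")
E
```

```text
t 2.075 tcp [ 0.5127 -0.2215  0.2514]
bed_center [ 0.5309 -0.2172  0.0125] 0.91
jaw_tab [ 0.6145 -0.1857  0.0476] 0.65
```

View pics/w1.png

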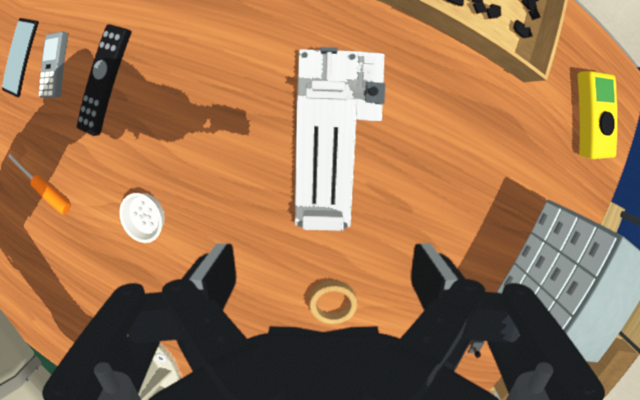

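The wrist view shows the aluminium holder upright. The bed spans columns 296–355 and rows 100–210, with slots at columns 316 and 335. The tab and sprung jaw are near (327,88), the latch bracket at (373,92), and the fixed jaw at (325,220).

```bash
cat > hold.py <<'E'
from look import *
s,p=look(("bed_center","jaw_tab"),"w2.png")
g=p["pixels"].astype(float); sat=g.max(2)-g.min(2); v=g.mean(2)
L=[];Rr=[];S1=[];S2=[]
for r in range(125,205,3):
    m=np.where((sat[r,280:375]<35)&(v[r,280:375]>100))[0]+280
    L.append([m[0]-.5,r]);Rr.append([m[-1]+.5,r])
    for a,b,o in ((306,325,S1),(326,345,S2)):
        w=np.clip(130-v[r,a:b],0,None)
        if w.sum()>50:o.append([(w*np.arange(a,b)).sum()/w.sum(),r])
for n,A in zip(("L","R","s1","s2"),(L,Rr,S1,S2)):
    W=wpix(p,s,A,.012)[:,:2]; fit=cv2.fitLine(W.astype(np.float32),cv2.DIST_HUBER,0,.01,.01).ravel()
    print(n,len(A),"ang",round(np.degrees(np.arctan2(fit[1],fit[0]))%180,2),"at",np.round(fit[2:],4))
print("jaws top z=.04",np.round(wpix(p,s,[[325,210],[327,95]],.04),4))
cv2.imwrite("pics/w2c.png",cv2.resize(g[40:240,270:400,::-1].astype(np.uint8),None,fx=3,fy=3,interpolation=cv2.INTER_CUBIC)[:600])
E
python3 hold.py
```

```text
t 2.225 tcp [ 0.5107 -0.2243  0.2512]
bed_center [ 0.532  -0.2191  0.0119] 0.87
jaw_tab [ 0.6169 -0.1872  0.0495] 0.77
L 27 ang 20.49 at [ 0.4947 -0.1915]
R 27 ang 20.19 at [ 0.5218 -0.2585]
s1 26 ang 20.48 at [ 0.5074 -0.213 ]
s2 26 ang 20.37 at [ 0.5178 -0.2345]
jaws top z=.04 [[ 0.4699 -0.2439  0.04  ]
 [ 0.5953 -0.1954  0.04  ]]
```

View pics/w2c.png

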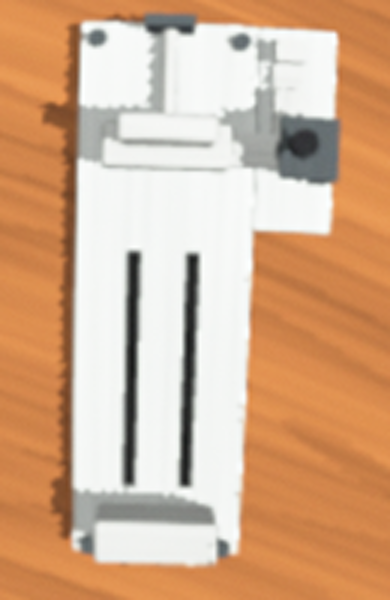

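```bash
python3 - <<'E'
from h import *
s=env.get_state(); q=quat(s); x=q.apply([1,0,0]); h=np.arctan2(x[1],x[0]); print(np.degrees(h),s["joint_pos"])
D=(np.array([.525,.265])-s["tcp_pos"][:2])*1000; tot=np.radians(193.4)-h
for k in range(4):
    a=h+tot*k/4; d=D/4
    print(np.round([d@[np.cos(a),np.sin(a)], d@[np.sin(a),-np.cos(a)], -np.degrees(tot)/40],2))
E
```

```text
21.879062174153887 [-5.59098428e-01  2.74808816e-01  4.22432098e-02  1.33831835e+00
 -2.17729057e-04  2.20063256e+00]
[  49.06 -112.31   -4.29]
[112.37 -48.91  -4.29]
[115.63  40.62  -4.29]
[ 57.09 108.45  -4.29]
```

Emit:
{"api": "move_arm", "payload": {"targets": [[[12,-28,0],[0,0,-1],-1],[[24,-56,0],[0,0,-2],-1],[[36,-84,0],[0,0,-3],-1],[[49,-112,0],[0,0,-4],-1],[[49,-112,0],[0,0,-4.3],-1]]}}

```text
clock: 3.0
tcp_pos: [0.514, -0.1009, 0.2516]
orientation: [-0.0, 0.842, 0.539, 0.0]
wrist_force: [0.0, -0.1, 0.9]
finger_gap: 0.0853
grip_force: 0.0
```

Emit:
{"api": "move_arm", "payload": {"targets": [[[28,-12,0],[0,0,-1],-1],[[56,-24,0],[0,0,-2],-1],[[84,-36,0],[0,0,-3],-1],[[112,-49,0],[0,0,-4],-1],[[112,-49,0],[0,0,-4.3],-1]]}}

```text
clock: 3.62
tcp_pos: [0.5171, 0.0212, 0.2514]
orientation: [-0.0, 0.586, 0.81, 0.0]
wrist_force: [-0.3, -0.6, -0.2]
finger_gap: 0.0853
grip_force: 0.0
```

Emit:
{"api": "move_arm", "payload": {"targets": [[[29,10,0],[0,0,-1],-1],[[58,20,0],[0,0,-2],-1],[[87,30,0],[0,0,-3],-1],[[115,40,0],[0,0,-4],-1],[[115,40,0],[0,0,-4.3],-1]]}}

```text
clock: 4.25
tcp_pos: [0.52, 0.1428, 0.2513]
orientation: [0.0, 0.249, 0.969, 0.0]
wrist_force: [0.5, -0.8, 1.4]
finger_gap: 0.0857
grip_force: 0.0
```

Emit:
{"api": "move_arm", "payload": {"targets": [[[14,27,0],[0,0,-1],-1],[[28,54,0],[0,0,-2],-1],[[42,81,0],[0,0,-3],-1],[[57,108,0],[0,0,-4],-1],[[57,108,0],[0,0,-4.3],-1]]}}

```text
clock: 4.88
tcp_pos: [0.5227, 0.265, 0.251]
orientation: [-0.0, -0.124, 0.992, 0.0]
wrist_force: [0.4, -0.4, 0.2]
finger_gap: 0.0856
grip_force: 0.0
```

```bash
python3 - <<'E'
from look import *
s,p=look(("phone_center",),"w3.png"); print(s["joint_pos"])
for r in env.regions_of("phone_center",p)[:2]:
    n,l=cv2.findContours(r["mask"].astype(np.uint8),0,2); k=max(n,key=cv2.contourArea)[:,0].astype(float)
    print("px",k.mean(0)); P=wpix(p,s,k,.02)
    print(r["confidence"],[np.round(x,1) for x in cv2.minAreaRect((P[:,:2]*1000).astype(np.float32))])
print(plan([.518,.267,0],193.4))
E
```

```text
t 4.875 tcp [0.5227 0.265  0.251 ]
phone_center [0.5169 0.2628 0.0122] 0.63
[3.32204109e-01 3.31131378e-01 1.19090558e-01 1.35876858e+00
 1.98665414e-04 8.45403955e-02]
px [318.14634146 163.6097561 ]
0.82 [array([517.8, 262.6]), array([108.2,  48.1]), np.float64(14.2)]
heading -166.1 j6 0.09
[[3.7, 4.6, 251.2], [-0.001, -0.001, 0.047], [0.002, -0.002, -17.953]]
```

View pics/w3.png

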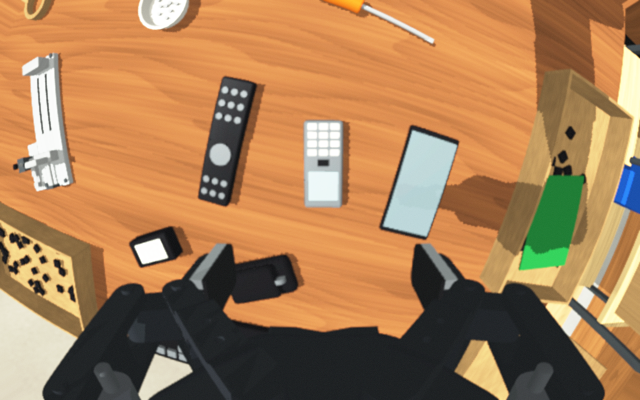

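The phone lies upright in the middle at (323,163), with keys up and display down. The remote (228,140) and smartphone (420,182) are well clear of the fingers.

Emit:
{"api": "move_arm", "payload": {"targets": [[[2,0,50],[0,0,0],-1],[[4,-1,100],[0,0,0],-1],[[6,-1,150],[0,0,0],-1],[[6,-1,190],[0,0,0],-1],[[6,-1,210],[0,0,0],-1]]}}

```text
clock: 5.65
tcp_pos: [0.5156, 0.2601, 0.0388]
orientation: [-0.002, -0.12, 0.993, -0.0]
wrist_force: [0.0, 0.4, 0.3]
finger_gap: 0.0856
grip_force: 0.0
```

Emit:
{"api": "move_arm", "payload": {"targets": [[[0,0,20],[0,0,0],-1],[[0,0,35],[0,0,0],-1],[[0,0,41],[0,0,0],-1],[[0,0,41],[0,0,0],-1]]}}

```text
clock: 6.15
tcp_pos: [0.517, 0.2616, 0.0002]
orientation: [-0.0, -0.121, 0.993, -0.0]
wrist_force: [0.5, -0.0, 0.4]
finger_gap: 0.0854
grip_force: 0.0
```

Emit:
{"api": "move_arm", "payload": {"targets": [[[0,0,0],[0,0,0],0.5],[[0,0,0],[0,0,0],1],[[0,0,0],[0,0,0],1],[[0,0,0],[0,0,0],1],[[0,0,0],[0,0,0],1]], "squeeze": 40}}

```text
clock: 6.78
tcp_pos: [0.5176, 0.2622, 0.0012]
orientation: [0.001, -0.122, 0.993, 0.0]
wrist_force: [-1.9, -0.3, 4.7]
finger_gap: 0.047
grip_force: 42.8
```

Emit:
{"api": "move_arm", "payload": {"targets": [[[0,0,-20],[0,0,0],1],[[0,0,-60],[0,0,0],1],[[0,0,-110],[0,0,0],1],[[0,0,-150],[0,0,0],1],[[0,0,-150],[0,0,0],1]]}}

```text
clock: 7.4
tcp_pos: [0.5191, 0.2626, 0.1538]
orientation: [0.003, -0.122, 0.993, 0.001]
wrist_force: [0.2, 0.1, -1.5]
finger_gap: 0.047
grip_force: 42.1
```

```bash
python3 - <<'E'
from look import *
s,p=look(("phone_center",),"w4.png"); print(s["finger_gap"],s["grip_force"],s["joint_pos"][0])
for r in env.regions_of("phone_center",p)[:2]:
    n,l=cv2.findContours(r["mask"].astype(np.uint8),0,2); k=max(n,key=cv2.contourArea)[:,0].astype(float)
    P=wpix(p,s,k,.17); print(r["confidence"],[np.round(x,1) for x in cv2.minAreaRect((P[:,:2]*1000).astype(np.float32))])
print(plan([.5298,-.2172,.15],200.4))
E
```

```text
t 7.4 tcp [0.5191 0.2626 0.1538]
phone_center [0.5188 0.2598 0.1656] 0.75
0.0469895035184054 42.06979036331177 0.3304510065207382
0.82 [array([510.7, 260.5]), array([94.5, 48. ]), np.float64(13.8)]
heading -166.0 j6 0.09
[[102.3, -467.8, -0.7], [-0.001, -0.014, -0.641], [-0.021, 0.002, 17.359]]
```

View pics/w4.png

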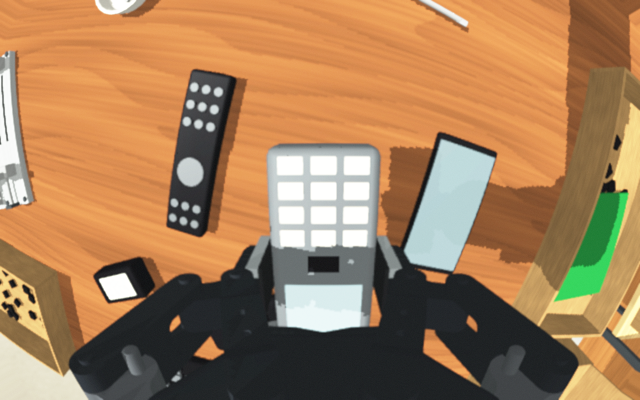

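The phone is held level across its width. Its keypad end is at (323,146) and the display is towards the palm.

```bash
python3 - <<'E'
from look import *
s=env.get_state(); p=env.read_camera("wrist"); q=quat(s)
print(np.round(q.inv().apply(wpix(p,s,[[323,145],[268,200],[380,200]],s["tcp_pos"][2]+.019)-s["tcp_pos"])*1000,1))
E
```

```text
[[ 54.7  -0.1 -18.9]
 [ 32.1 -22.9 -18.9]
 [ 32.2  23.6 -18.9]]
```

Emit:
{"api": "move_arm", "payload": {"targets": [[[10,-50,0],[0,0,-0.2],1],[[20,-100,0],[0,0,-0.4],1],[[31,-150,0],[0,0,-0.64],1],[[42,-200,0],[0,0,-0.64],1],[[51,-234,0],[0,0,-0.64],1]]}}

```text
clock: 8.22
tcp_pos: [0.5228, 0.0204, 0.1484]
orientation: [-0.002, -0.176, 0.984, 0.0]
wrist_force: [1.1, 0.6, -2.0]
finger_gap: 0.0472
grip_force: 42.1
```

```bash
python3 - <<'E'
from look import *
print(plan([.5298,-.2172,.15],200.4))
E
```

```text
heading -159.7 j6 -0.47
[[75.9, -225.3, -1.6], [0.007, -0.017, -0.009], [-0.027, -0.01, 17.991]]
```

Emit:
{"api": "move_arm", "payload": {"targets": [[[18,-55,0],[0,0,0],1],[[36,-110,0],[0,0,0],1],[[54,-165,0],[0,0,0],1],[[73,-217,0],[0,0,0],1],[[73,-217,0],[0,0,0],1]]}}

```text
clock: 8.85
tcp_pos: [0.5303, -0.21, 0.1482]
orientation: [-0.001, -0.174, 0.985, 0.0]
wrist_force: [-0.1, 0.8, -1.3]
finger_gap: 0.0471
grip_force: 42.2
```

Emit:
{"api": "move_arm", "payload": {"targets": [[[0,0,0],[0,0,0],1],[[0,0,0],[0,0,0],1]]}}

```text
clock: 9.1
tcp_pos: [0.5307, -0.2049, 0.1495]
orientation: [-0.001, -0.178, 0.984, 0.001]
wrist_force: [-0.0, 0.4, -1.4]
finger_gap: 0.0471
grip_force: 42.2
```

```bash
python3 - <<'E'
from look import *
print(plan([.5298,-.2172,.15],200.4))
s,p=look(("phone_center","bed_center","jaw_tab"),"w5.png")
for c in ("scene","side"):
  p=env.read_camera(c); print(c,[np.round(r["centre"],4) for r in env.landmark_of("bed_center",p)+env.landmark_of("phone_center",p)])
E
```

```text
heading -159.5 j6 -0.87
[[5.2, -11.2, -0.5], [0.009, -0.007, 0.008], [0.01, 0.014, -17.992]]
t 9.1 tcp [ 0.5307 -0.2049  0.1495]
phone_center [ 0.5295 -0.2072  0.1597] 0.69
scene [array([ 0.5307, -0.2156,  0.0131]), array([ 0.257 , -0.529 ,  0.0137]), array([ 0.5326, -0.2014,  0.1596])]
side [array([ 0.5285, -0.2189,  0.0131]), array([ 0.2579, -0.5289,  0.016 ]), array([ 0.5301, -0.203 ,  0.1628])]
```

View pics/w5.png

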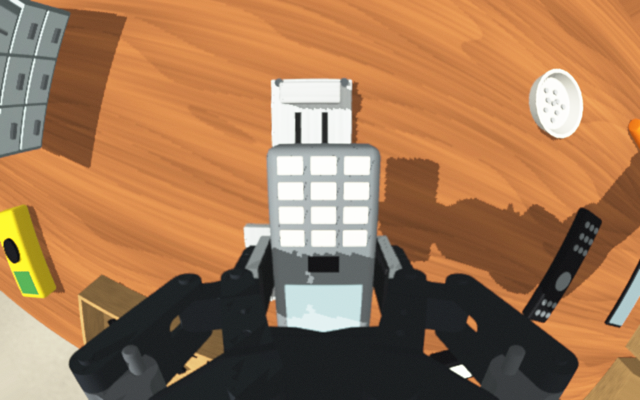

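The phone hangs over the bed, with the fixed jaw ahead at (311,92) and the slots parallel to the phone.

Emit:
{"api": "move_arm", "payload": {"targets": [[[5,-11,0],[0,0,0],1],[[5,-11,30],[0,0,0],1],[[5,-11,60],[0,0,0],1],[[5,-11,85],[0,0,0],1],[[5,-11,85],[0,0,0],1]]}}

```text
clock: 10.22
tcp_pos: [0.5286, -0.2183, 0.0633]
orientation: [-0.002, -0.177, 0.984, 0.001]
wrist_force: [-0.7, 1.0, -1.6]
finger_gap: 0.0466
grip_force: 42.2
```

Emit:
{"api": "move_arm", "payload": {"targets": [[[0,0,0],[0,0,0],1]]}}

```text
clock: 10.35
tcp_pos: [0.5309, -0.2193, 0.0662]
orientation: [0.0, -0.177, 0.984, -0.0]
wrist_force: [0.2, -0.5, -2.1]
finger_gap: 0.0474
grip_force: 42.2
```

```bash
python3 - <<'E'
from look import *
print(plan([.5298,-.2172,.0135],200.4))
s,p=look(("phone_center","bed_center"),"w6.png")
E
```

```text
heading -159.6 j6 -0.89
[[0.3, 2.4, 52.7], [-0.006, 0.004, -0.004], [0.006, 0.009, 17.996]]
t 10.35 tcp [ 0.5309 -0.2193  0.0662]
phone_center [ 0.5323 -0.2195  0.0781] 0.58
```

View pics/w6.png

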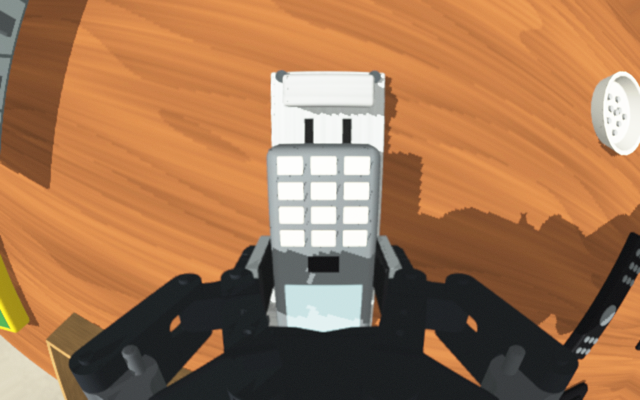

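The fixed jaw is at rows 73–107 and the slots at columns 308 and 347, against a phone centre column of 323.5. I'll compute the lateral offset from these.

```bash
python3 - <<'E'
from look import *
s=env.get_state(); p=env.read_camera("wrist"); q=quat(s)
f=lambda uv,z:np.round(q.inv().apply(wpix(p,s,uv,z)-s["tcp_pos"])*1000,1)
print(s["tcp_pos"],f([[308.5,130],[347,130],[272,120],[384.5,120]],.012),f([[328,107],[284,90],[374,90]],.04),f([[323,145],[268,200],[380,200]],s["tcp_pos"][2]+.019))
print(plan([.5298,-.2172,.0135],200.4))
E
```

```text
[ 0.53133618 -0.21918962  0.06673743] [[ 56.8  -9.4  54.7]
 [ 56.9  14.8  54.6]
 [ 63.5 -32.5  54.7]
 [ 63.8  38.6  54.6]] [[ 70.7   2.4  26.6]
 [ 80.3 -21.1  26.7]
 [ 80.5  27.1  26.5]] [[ 54.8  -0.2 -19.1]
 [ 32.1 -22.9 -19. ]
 [ 32.2  23.5 -19.1]]
heading -159.6 j6 -0.89
[[0.7, 2.3, 53.1], [-0.011, 0.008, -0.001], [0.013, 0.017, 17.999]]
```

Emit:
{"api": "move_arm", "payload": {"targets": [[[1,2.5,10],[0,0,0],1],[[1,2.5,25],[0,0,0],1],[[1,2.5,38],[0,0,0],1],[[1,2.5,46],[0,0,0],1],[[1,2.5,46],[0,0,0],1]]}}

```text
clock: 11.18
tcp_pos: [0.5278, -0.216, 0.0181]
orientation: [-0.001, -0.177, 0.984, 0.001]
wrist_force: [-0.8, 0.5, -2.1]
finger_gap: 0.0467
grip_force: 42.2
```

Emit:
{"api": "move_arm", "payload": {"targets": [[[0,0,2],[0,0,0],1],[[0,0,4],[0,0,0],1],[[0,0,5],[0,0,0],1],[[0,0,5],[0,0,0],1]]}}

```text
clock: 11.68
tcp_pos: [0.5286, -0.2165, 0.0144]
orientation: [0.0, -0.177, 0.984, -0.0]
wrist_force: [0.0, -0.3, -0.5]
finger_gap: 0.0471
grip_force: 42.2
```

Emit:
{"api": "move_arm", "payload": {"targets": [[[0,0,1],[0,0,0],1],[[0,0,1],[0,0,0],0.3],[[0,0,1],[0,0,0],-0.3],[[0,0,1],[0,0,0],-1],[[0,0,1],[0,0,0],-1]]}}

```text
clock: 12.3
tcp_pos: [0.5287, -0.2165, 0.0135]
orientation: [0.0, -0.177, 0.984, -0.0]
wrist_force: [0.3, -0.3, -0.1]
finger_gap: 0.0854
grip_force: 0.0
```

Emit:
{"api": "move_arm", "payload": {"targets": [[[0,0,-5],[0,0,0],-1],[[0,0,-30],[0,0,0],-1],[[0,0,-75],[0,0,0],-1],[[0,0,-125],[0,0,0],-1],[[0,0,-125],[0,0,0],-1]]}}

```text
clock: 12.92
tcp_pos: [0.5314, -0.2181, 0.1434]
orientation: [0.004, -0.177, 0.984, -0.003]
wrist_force: [1.3, -0.3, -0.4]
finger_gap: 0.0853
grip_force: 0.0
```

```bash
python3 - <<'E'
from look import *
s,p=look(("phone_center","bed_center","jaw_tab"),"w7.png")
for c in ("scene","side"):
  p=env.read_camera(c); print(c,[np.round(r["centre"],4) for t in ("bed_center","phone_center","jaw_tab") for r in env.landmark_of(t,p)])
a=np.radians(200.4);B=np.array([.5298,-.2172])
print(plan(list(B-.20*np.array([np.cos(a),np.sin(a)]))+[.14],200.4),s["joint_pos"])
E
```

```text
t 12.925 tcp [ 0.5314 -0.2181  0.1434]
phone_center [ 0.5283 -0.2153  0.0242] 0.57
jaw_tab [ 0.6135 -0.1855  0.0481] 0.72
scene [array([ 0.531 , -0.2164,  0.0115]), array([ 0.2582, -0.5297,  0.0121]), array([ 0.5284, -0.2141,  0.0236]), array([ 0.6083, -0.189 ,  0.0511]), array([ 0.3381, -0.5127,  0.0486])]
side [array([ 0.2588, -0.5312,  0.0169]), array([ 0.5238, -0.2218,  0.0142]), array([ 0.5302, -0.2158,  0.0256]), array([ 0.6101, -0.191 ,  0.0438]), array([ 0.3406, -0.5078,  0.0434])]
heading -159.6 j6 -0.89
[[-201.0, -1.2, -2.2], [0.003, -0.003, -0.001], [-0.004, -0.004, 17.999]] [-5.29050226e-01  3.44057739e-01 -1.29270381e-01  1.08811826e+00
 -6.19124060e-05 -8.85027803e-01]
```

View pics/w7.png

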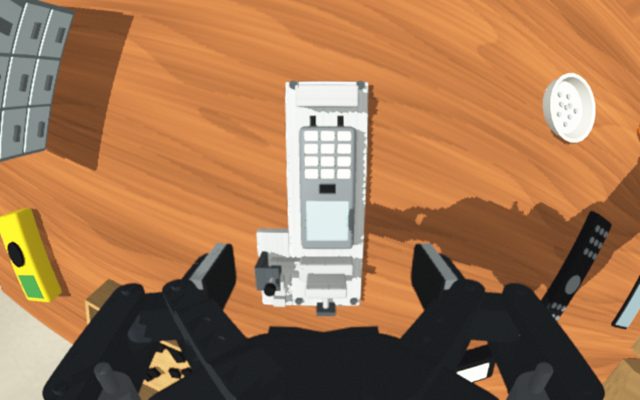

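The phone lies on the bed, centred and screen up, spanning (301–355, 127–248). The sprung jaw is still back, with the tab near (326,285). Next I go behind the tab with the fingers shut.

Emit:
{"api": "move_arm", "payload": {"targets": [[[-45,-1,0],[0,0,0],0],[[-90,-1,0],[0,0,0],1],[[-134,-1,0],[0,0,0],1],[[-134,-1,0],[0,0,0],1],[[-134,-1,0],[0,0,0],1]]}}

```text
clock: 14.15
tcp_pos: [0.6539, -0.1705, 0.1377]
orientation: [-0.001, -0.177, 0.984, 0.0]
wrist_force: [0.2, -0.7, 0.5]
finger_gap: 0.0004
grip_force: 0.0
```

Emit:
{"api": "move_arm", "payload": {"targets": [[[0,0,40],[0,0,0],1],[[0,0,80],[0,0,0],1],[[0,0,104],[0,0,0],1],[[0,0,104],[0,0,0],1],[[0,0,104],[0,0,0],1]]}}

```text
clock: 14.78
tcp_pos: [0.6546, -0.1715, 0.0358]
orientation: [0.001, -0.177, 0.984, -0.0]
wrist_force: [-0.2, -0.4, 0.9]
finger_gap: -0.0
grip_force: 0.0
```

```bash
cat > rel.py <<'E'
from look import *
s=env.get_state(); a=np.radians(200.4);B=np.array([.5298,-.2172]); d=s["tcp_pos"][:2]-B
print("t",s["clock"],"tcp in holder mm",np.round([d@[np.cos(a),np.sin(a)]*1000,d@[-np.sin(a),np.cos(a)]*1000,s["tcp_pos"][2]*1000],1),"F along",round(np.array(s["wrist_force"])[:2]@[np.cos(a),np.sin(a)],1),s["finger_gap"])
E
python3 rel.py; python3 - <<'E'
from look import *
s,p=look(("jaw_tab","phone_center"),"w8.png")
p=env.read_camera("side"); print([np.round(r["centre"],4) for r in env.landmark_of("jaw_tab",p)])
i=p["pixels"][130:210,230:370,::-1]; cv2.imwrite("pics/s8.png",cv2.resize(i,None,fx=5,fy=5,interpolation=cv2.INTER_CUBIC))
E
```

```text
t 14.775 tcp in holder mm [-133.     0.7   35.8] F along 0.3 -4.1948797161043277e-05
t 14.775 tcp [ 0.6546 -0.1715  0.0358]
jaw_tab [ 0.6161 -0.1853  0.0491] 0.66
[array([ 0.6104, -0.1868,  0.0478]), array([ 0.344 , -0.5065,  0.042 ])]
```

View pics/s8.png

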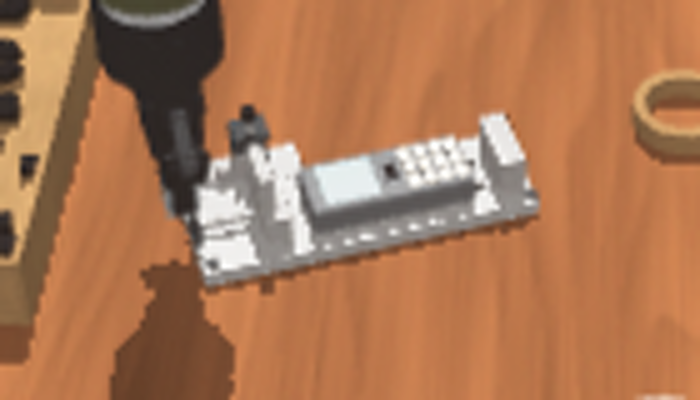

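The shut fingers are behind the sprung jaw's tab at crop position (185,190) and clear of the holder. The phone sits between the jaws.

Emit:
{"api": "move_arm", "payload": {"targets": [[[10,0.5,-3],[0,0,0],1],[[20,0.5,-3],[0,0,0],1],[[26,0.5,-3],[0,0,0],1],[[32,0.5,-3],[0,0,0],1],[[38,0.5,-3],[0,0,0],1]]}}

```text
clock: 15.65
tcp_pos: [0.6191, -0.1834, 0.0373]
orientation: [0.001, -0.177, 0.984, 0.0]
wrist_force: [4.2, 2.0, -2.1]
finger_gap: 0.0001
grip_force: 2.4
```

```bash
python3 rel.py
```

```text
t 15.65 tcp in holder mm [-95.5  -0.6  37.3] F along -4.6 7.625433433504604e-05
```

Emit:
{"api": "move_arm", "payload": {"targets": [[[4,0,0],[0,0,0],1],[[8,0,0],[0,0,0],1],[[12,0,0],[0,0,0],1],[[15,0,0],[0,0,0],1],[[15,0,0],[0,0,0],1]]}}

```text
clock: 16.27
tcp_pos: [0.6058, -0.1883, 0.0374]
orientation: [0.001, -0.177, 0.984, 0.0]
wrist_force: [5.6, 2.5, -2.8]
finger_gap: -0.0002
grip_force: 2.7
```

Emit:
{"api": "move_arm", "payload": {"targets": [[[1,0,0],[0,0,0],1],[[2,0,0],[0,0,0],1],[[3,0,0],[0,0,0],1],[[3,0,0],[0,0,0],1]]}}

```text
clock: 16.77
tcp_pos: [0.6035, -0.1892, 0.0374]
orientation: [0.002, -0.177, 0.984, 0.0]
wrist_force: [6.4, 2.9, -3.7]
finger_gap: -0.0001
grip_force: 3.4
```

```bash
python3 rel.py
```

```text
t 16.775 tcp in holder mm [-78.9  -0.6  37.4] F along -7.1 -0.0001299144000848011
```

Keep going in small steps until the hard stop shows in the force.

Emit:
{"api": "move_arm", "payload": {"targets": [[[1,0,0],[0,0,0],1],[[2,0,0],[0,0,0],1],[[3,0,0],[0,0,0],1],[[3,0,0],[0,0,0],1]]}}

```text
clock: 17.27
tcp_pos: [0.6008, -0.1902, 0.0374]
orientation: [0.002, -0.178, 0.984, 0.0]
wrist_force: [7.2, 3.1, -4.0]
finger_gap: 0.0003
grip_force: 3.6
```

Emit:
{"api": "move_arm", "payload": {"targets": [[[1,0,0],[0,0,0],1],[[2,0,0],[0,0,0],1],[[2,0,0],[0,0,0],1]]}}

```text
clock: 17.65
tcp_pos: [0.599, -0.1908, 0.0374]
orientation: [0.002, -0.178, 0.984, 0.0]
wrist_force: [6.8, 3.6, -3.9]
finger_gap: -0.0003
grip_force: 3.7
```

```bash
python3 rel.py
```

```text
t 17.65 tcp in holder mm [-74.1  -0.6  37.4] F along -7.6 -0.0003408469568316397
```

Emit:
{"api": "move_arm", "payload": {"targets": [[[1,0,0],[0,0,0],1],[[1.5,0,0],[0,0,0],1],[[1.5,0,0],[0,0,0],1]]}}

```text
clock: 18.02
tcp_pos: [0.5977, -0.1913, 0.0374]
orientation: [0.002, -0.178, 0.984, 0.0]
wrist_force: [6.4, 3.6, -4.5]
finger_gap: 0.0001
grip_force: 3.8
```

Emit:
{"api": "move_arm", "payload": {"targets": [[[1,0,0],[0,0,0],1],[[1.5,0,0],[0,0,0],1],[[1.5,0,0],[0,0,0],1]]}}

```text
clock: 18.4
tcp_pos: [0.5963, -0.1918, 0.0374]
orientation: [0.002, -0.178, 0.984, 0.0]
wrist_force: [6.2, 3.3, -3.6]
finger_gap: 0.0003
grip_force: 3.9
```

```bash
python3 rel.py
```

```text
t 18.4 tcp in holder mm [-71.2  -0.6  37.4] F along -6.9 0.0002747751578200391
```

Emit:
{"api": "move_arm", "payload": {"targets": [[[1,0,0],[0,0,0],1],[[1.5,0,0],[0,0,0],1],[[1.5,0,0],[0,0,0],1]]}}

```text
clock: 18.77
tcp_pos: [0.595, -0.1924, 0.0374]
orientation: [0.002, -0.178, 0.984, 0.0]
wrist_force: [8.2, 3.7, -5.5]
finger_gap: 0.0003
grip_force: 4.0
```

```bash
python3 rel.py; python3 - <<'E'
from look import *
for c,(x,y) in (("side",(230,130)),("scene",(190,180))):
    p=env.read_camera(c)
    if c=="side": print([np.round(r["centre"],4) for t in("jaw_tab","phone_center") for r in env.landmark_of(t,p)])
    if c=="side": cv2.imwrite("pics/s9.png",cv2.resize(p["pixels"][y:y+80,x:x+120,::-1],None,fx=6,fy=6,interpolation=cv2.INTER_CUBIC))
E
```

```text
t 18.775 tcp in holder mm [-69.8  -0.6  37.4] F along -9.0 0.0003181749675527804
[array([ 0.3412, -0.5085,  0.044 ]), array([ 0.5825, -0.1991,  0.0428]), array([ 0.5159, -0.2202,  0.0248])]
```

View pics/s9.png

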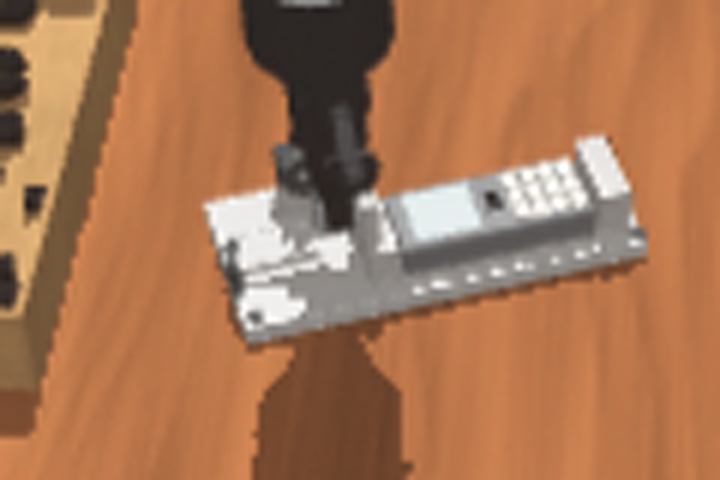

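The sprung jaw now abuts the phone and the phone nearly touches the fixed jaw. One more millimetre to make sure of the catch, then back off.

Emit:
{"api": "move_arm", "payload": {"targets": [[[1,0,0],[0,0,0],1],[[1,0,0],[0,0,0],1]]}}

```text
clock: 19.23
tcp_pos: [0.5937, -0.1928, 0.0374]
orientation: [0.002, -0.178, 0.984, 0.0]
wrist_force: [7.0, 3.2, -3.7]
finger_gap: -0.0
grip_force: 3.5
```

Emit:
{"api": "move_arm", "payload": {"targets": [[[-2,0,0],[0,0,0],1],[[-4,0,0],[0,0,0],1],[[-6,0,0],[0,0,0],1],[[-8,0,0],[0,0,0],1],[[-8,0,0],[0,0,0],1]]}}

```text
clock: 19.85
tcp_pos: [0.5995, -0.1907, 0.0373]
orientation: [-0.0, -0.177, 0.984, -0.0]
wrist_force: [0.3, -0.9, -0.6]
finger_gap: -0.0
grip_force: 0.0
```

```bash
python3 rel.py
```

```text
t 19.85 tcp in holder mm [-74.6  -0.5  37.3] F along 0.0 -2.320023946326973e-05
```

The force fell to zero after backing off 6 mm, so the jaw is holding by itself. I'll retreat and check.

Emit:
{"api": "move_arm", "payload": {"targets": [[[-15,0,0],[0,0,0],1],[[-30,0,0],[0,0,0],1],[[-45,0,0],[0,0,0],1],[[-45,0,-50],[0,0,0],1],[[-45,0,-100],[0,0,0],1]]}}

```text
clock: 20.48
tcp_pos: [0.6423, -0.174, 0.1375]
orientation: [-0.001, -0.177, 0.984, 0.0]
wrist_force: [0.7, 0.5, -0.2]
finger_gap: -0.0001
grip_force: 0.0
```

Emit:
{"api": "move_arm", "payload": {"targets": [[[-30,0,-50],[0,0,0],1],[[-30,0,-80],[0,0,0],1],[[-30,0,-80],[0,0,0],1],[[-30,0,-80],[0,0,0],1]]}}

```text
clock: 20.98
tcp_pos: [0.6698, -0.164, 0.216]
orientation: [-0.001, -0.177, 0.984, 0.0]
wrist_force: [-0.3, 0.4, -0.6]
finger_gap: -0.0001
grip_force: 0.0
```

```bash
python3 rel.py; python3 - <<'E'
from look import *
s,p=look(("jaw_tab","phone_center","bed_center"),"w10.png")
q=env.read_camera("side"); print([np.round(r["centre"],4) for t in("jaw_tab","phone_center") for r in env.landmark_of(t,q)])
cv2.imwrite("pics/f.png",cv2.resize(q["pixels"][130:210,250:370,::-1],None,fx=6,fy=6,interpolation=cv2.INTER_CUBIC))
E
```

```text
t 20.975 tcp in holder mm [-149.7   -1.1  216. ] F along 0.2 -6.407243869813791e-05
t 20.975 tcp [ 0.6698 -0.164   0.216 ]
jaw_tab [ 0.5878 -0.1957  0.0507] 0.79
phone_center [ 0.5128 -0.2204  0.023 ] 0.64
[array([ 0.5846, -0.1991,  0.0466]), array([ 0.34  , -0.5075,  0.0455]), array([ 0.5146, -0.2182,  0.0249])]
```

View pics/f.png

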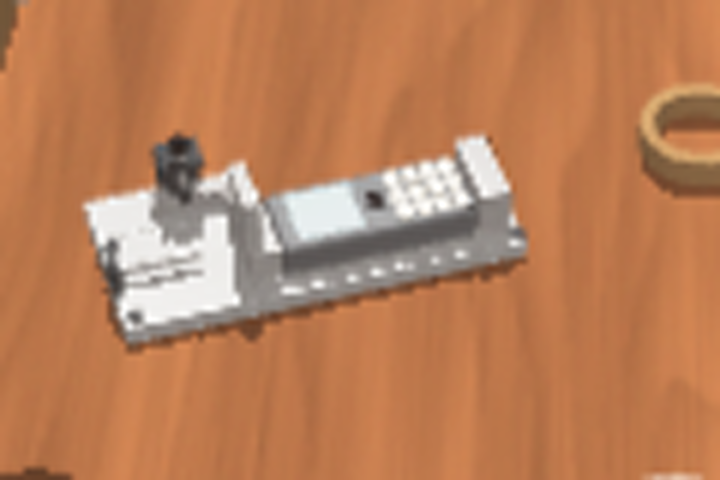

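The jaw stays forward with the arm away: the tab has moved about 28 mm and the phone sits flat between both jaws.

```bash
python3 -c "
from h import *
print(env.hand_in())"
```

```text
the job is handed in; nothing more can be done
None
```

The keypad phone lies screen up between the jaws of the aluminium holder, the sprung jaw held by itself in its notch once the arm backed away, and the job was handed in at about 21 s; the judge's verdict was not shown.

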